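Put the tube samples away in the dry cabinet

TASK

Close up the sample cabinet: push its tray fully home with your fingertips, then push the door shut against the cabinet. Push gently enough that the four tube samples stay standing in the tray; pick nothing up and leave the things around the cabinet where they are.

Things in the scene. Friction and masses are not known exactly. Their poses are not given: they have to be found in the camera images.
- dry_box: low grey cabinet fixed to the bench, 220 mm deep (x), 200 mm wide (y), 90 mm high, open at the front. Origin: centre of its underside. Its -x axis points out of the open front (towards the robot); +y is the hinge side. The front edges lie in the plane x = -110 mm.
- tray (a joint): how far the white tray (a drawer) stands out of the cabinet, in m: 0 fully home at its stop, with its front panel flush with the cabinet's front edges; up to 0.15 out. It slides along the cabinet's x axis with about 1.5 N of friction and stays where it is left; it has no catch.
- tray_front (a point): top edge of the tray's front panel, middle of its outer face, 79 mm above the bench. The panel is flat and upright, 178 mm wide, 6 mm thick and 68 mm high, from 11 to 79 mm above the bench; same axes as the cabinet, outer face towards -x. No handle.
- tray_floor (a point): centre of the tray's inner floor, 16 mm above the bench; same axes as the cabinet. The tray is 170 mm wide and 190 mm long, its side walls 25 mm high.
- door (a joint): opening angle of the white door, in rad: 0 shut over the cabinet's front, about 1.57 when it points straight out of the front on the +y side, up to 2.1. It stays where it is left (about 0.06 N m of friction); it has no catch. The shut door covers the tray's front and the open door would strike a tray that is still out.
- door_hinge (a point): on the door's upright hinge axis, level with the door's top edge 88 mm above the bench; it lies at x = -118 mm, y = +104 mm in the cabinet's frame. Axes turn with the door: from the hinge the door runs along this -y to 204 mm, and its outer face looks along this -x. Shut, these axes are the cabinet's. The door opens by swinging its free edge away from the cabinet's front, towards the hinge side.
- door_mid (a point): middle of the top edge of the door's outer face, 104 mm from the hinge; same axes as door_hinge. The door is 10 mm thick (outer face 5 mm outside the hinge axis), 86 mm high, from 2 to 88 mm above the bench. A wire handle 46 mm high stands 29 mm off the outer face, 185 mm from the hinge; between hinge and handle the face is flat and free.
- sample0: one of four white wound oval tubes standing loose in the tray, 34 x 20 mm (x, y) and 45 mm high, about 30 g. Origin: centre of its lower end, z up along the tube. Pushing the tray at up to 0.1 m/s leaves it standing; a hard knock may topple it.
- sample1: one of four white wound oval tubes standing loose in the tray, 34 x 20 mm (x, y) and 45 mm high, about 30 g. Origin: centre of its lower end, z up along the tube. Pushing the tray at up to 0.1 m/s leaves it standing; a hard knock may topple it.
- sample2: one of four white wound oval tubes standing loose in the tray, 34 x 20 mm (x, y) and 45 mm high, about 30 g. Origin: centre of its lower end, z up along the tube. Pushing the tray at up to 0.1 m/s leaves it standing; a hard knock may topple it.
- sample3: one of four white wound oval tubes standing loose in the tray, 34 x 20 mm (x, y) and 45 mm high, about 30 g. Origin: centre of its lower end, z up along the tube. Pushing the tray at up to 0.1 m/s leaves it standing; a hard knock may topple it.
- spare_sample: same kind of tube lying loose on the bench on its flat side, 45 mm long along its x, 34 mm wide, 20 mm high; origin under its middle. Bystander.
- jar: closed white jar, 56 mm across and 75 mm high, standing loose beside the cabinet; origin under its middle. Bystander.
- cup: white cup, 64 mm across and 70 mm high, standing loose beside the cabinet; origin under its middle. Bystander.
Things that resemble listed ones, but are neither listed nor needed, are in the scene too. What is shaped like the sample0 but blue is not meant. Leave any yellow look-alike of the sample1 alone.

How it is judged:
By the outcome, as a careful person would: the job done as asked, in the order asked, and still so for the second after the job is handed in, with the robot touching nothing.
It also fails if it takes over 59 s, if anything falls off the work surface, if the arm or the gripper's body presses on something with over 40 N, if the wrist force passes 120 N, or if a joint passes its speed limit or range.

ROBOT

A 6-joint arm with a two-finger parallel gripper is mounted at the origin on the work surface. World frame = base frame: x ahead of the robot, y to its left, z up, the work surface at z = 0. Lengths are in m, angles in rad, forces in N, time in s.
With the tool pointing down it reaches from about 0.2 to 0.875 m from the base axis. Payload 3.4 kg.
Tool frame: the origin (TCP) lies on the front face of the gripper's body, between the roots of the fingers; the fingertips stand 97 mm ahead of it and the grasp point (between the pads) lies ahead of it (grip_depth is the z of the grasp point in the tool frame, in m); z points along the fingers, x is the direction in which the jaws open and shut, and the axes are right-handed (so a half turn about z gives the same grasp; the last joint's range is limited). The gripper opens to 94 mm and grips with 3 to 60 N. Pads are 16 mm wide; open, the fingers measure 119 mm over their backs; the gripper's body (75 mm by 177 mm) begins 78 mm behind the grasp point.
Start: joints at [1.141, 0.276, 1.505, -0, 1.361, -0.121], TCP at [0.175, 0.548, 0.303] pointing down, gripper open.
Joint ranges: [-2.89, 2.89], [-0.75, 2.08], [0.22, 2.7], [-1.18, 4.32], [0.11, 2.71], [-2.7, 2.7]. Speed limits (rad/s): [2.57, 2.57, 3.14, 3.14, 3.14, 3.14].

INTERFACE

Orientations are given as a rotation vector (axis times angle).
In Python, from bench import * gives the robot as it stands.
- The arm moves only by the tool arm_command, never from a script. Its argument "plan" is a list of rows, each a list of 5 numbers: the finger opening in mm, from 0 to 94, then the shift along the tool's x, y, z in mm, then the turn about the tool's z in degrees. A call has exactly 10 rows; each row is the pose to reach, as a shift and turn from the pose commanded when the call began, along the tool's axes at that moment; what a row does not reach only later rows make up. A row lasts 1/8 s, in which the tool goes at most 62.5 mm and 10.7 degrees, less where a joint would pass 70% of its speed; a pose out of reach is approached as far as the arm can. A call with a gripper value outside its range is refused whole. The fingers move at their own pace and stop on an object; "grip_force" is the grip in N (left out, the last holds). Time passes only in rows, so rows that repeat a pose let the fingers close, or fill a call up. It gives the time, the measured TCP pose, the force and the opening at its end, in the units of the state.
- sense(): the state, without advancing time (a new reading comes with each control period).
- capture(name): name is "side" or "top"; returns (picture, depth): 480x640x3 uint8, blue, green, red; 480x640 float32, m along the optical axis (not along the pixel's ray), 0 where there is no reading.
- get_calibration(name): a dict with "mtx" (3x3 intrinsics, pixels), "D" ([k1, k2, p1, p2, k3] as OpenCV has them; the pictures are not rectified), "world_from_camera" (4x4, takes a point from camera to world coordinates). Camera axes: x right, y up, looking along -z (the intrinsics and any distortion apply to the point x, -y, -z); pixel columns grow to the right and rows downward; lengths in m; the calibration is good to about 2 mm. A picture is of the moment at which its call begins. get_calibration takes no time and is no camera call.
- job_done(): hands the job in, once; it reports no verdict.
Trained networks look in the newest picture that a camera, given by its name, has taken for a name from the list of things; names that differ only in an ending like _2 or _b are one class to them, and where a whole thing is asked for, a point or a joint stands for the part that bears it (a point fixed in the world has none). Each returns a list of dicts, best first, with "p" (0 to 1); they miss things now and then, are a little off and sometimes report something else, mostly with a low value. They report only what shows in the picture. A call takes as long as a camera call. They do not tell look-alikes from the thing itself.
- look_for(name, camera): "box" ([centre column, centre row, width, height] in pixels, round what is visible of it).
- masks_of(name, camera): "region" (480x640 bool, what is visible of it) and "box" ([centre column, centre row, width, height] in pixels, round what is visible of it).
The state is a dict: "clock": time; "joints": joint angles; "qd": joint speeds; "joint_efforts": joint torques, N m; "tcp_pos": TCP position; "eef_rot": TCP orientation; "contact_force": force on the tool from outside, world axes, zero at the start; "moment": the same for the moment, N m; "opening": finger opening in m.
Only numpy, scipy, OpenCV 4.12 (cv2) and the standard library are available. Lean on these libraries where they do the work, as an engineer would, in place of code of your own. Each camera call takes 0.05 s, during which the arm holds its last target. There are 200 camera calls.

## Working session

There is one attempt and no reset: what is moved stays moved. The work goes in short steps, Python scripts to look and compute and a tool call to move; the robot and the scene stay as the last step left them, time stands still between calls to the robot, and variables do not carry over. Pictures are saved under pics/ and viewed, about 8 in all and at most 12, crops included, and the job is handed in when it is done.

Besides the shell and the picture viewer there is one more tool, called after ">>>" as a command line: name --pt "numbers of a row" for each row, then --argument value for the rest. arm_command: Moves the arm, as the interface text tells. Its arguments: {"type":"object","properties":{"plan":{"type":"array","items":{"type":"array","items":{"type":"number"}}},"grip_force":{"type":"number"}},"required":["plan"]}

```bash
mkdir -p pics; cat > h.py <<'E'
from bench import *
import numpy as np, cv2
from scipy.spatial.transform import Rotation as R
def cloud(name,depth):
    c=get_calibration(name); K=np.array(c["mtx"],float); D=np.array(c["D"],float); T=np.array(c["world_from_camera"])
    v,u=np.mgrid[0:480,0:640]
    p=cv2.undistortPoints(np.stack([u,v],-1).reshape(-1,1,2).astype(float),K,D).reshape(480,640,2)
    d=depth.astype(float)
    P=np.stack([p[...,0]*d,-p[...,1]*d,-d],-1)
    W=P@T[:3,:3].T+T[:3,3]; W[d<=0]=np.nan
    return W
E
python3 - <<'E'
from h import *
for n in("top","side"):
    im,d=capture(n); cv2.imwrite(f"pics/{n}0.png",im); W=cloud(n,d); np.save(n+"0.npy",W)
    for k in("dry_box","tray_front","door_mid","sample0","spare_sample","jar","cup"):
        for r in masks_of(k,n)[:5]:
            m=r["region"]; w=W[m]; print(n,k,round(r["p"],2),np.round(r["box"]),np.round(np.nanmedian(w,0),3),np.round(np.nanpercentile(w,2,axis=0),3),np.round(np.nanpercentile(w,98,axis=0),3))
s=sense();print(s)
print(R.from_rotvec(s["eef_rot"]).as_matrix().round(3))
E
```

```text
top dry_box 0.87 [348. 191. 204. 255.] [ 0.683 -0.07   0.089] [ 0.502 -0.184  0.012] [0.852 0.086 0.094]
top dry_box 0.35 [354. 245. 119. 103.] [ 0.578 -0.056  0.017] [ 0.506 -0.141  0.013] [0.656 0.031 0.08 ]
top tray_front 0.73 [352. 245. 120. 100.] [ 0.578 -0.055  0.017] [ 0.505 -0.141  0.013] [0.655 0.03  0.08 ]
top door_mid 0.78 [274. 256.  61. 119.] [0.548 0.076 0.087] [0.465 0.038 0.   ] [0.642 0.122 0.091]
top sample0 0.76 [393. 324.  21.  19.] [ 0.443 -0.122  0.036] [ 0.43  -0.13   0.002] [ 0.46  -0.108  0.048]
top sample0 0.61 [336. 218.  16.  22.] [ 0.625 -0.022  0.055] [ 0.609 -0.033  0.02 ] [ 0.64  -0.011  0.063]
top sample0 0.57 [376. 255.  13.  20.] [ 0.567 -0.089  0.047] [ 0.549 -0.099  0.015] [ 0.585 -0.078  0.064]
top sample0 0.54 [315. 355.  20.  17.] [0.396 0.009 0.041] [ 0.385 -0.005 -0.001] [0.411 0.026 0.048]
top sample0 0.54 [387. 365.  24.  26.] [ 0.376 -0.111  0.039] [ 0.361 -0.121 -0.   ] [ 0.396 -0.093  0.048]
top spare_sample 0.64 [456. 273.  31.  26.] [ 0.535 -0.231  0.019] [ 0.516 -0.255 -0.001] [ 0.553 -0.209  0.023]
top spare_sample 0.53 [333. 243.  1
[... 2007 characters left out ...]
ay([ 1.14104789e+00,  2.75884078e-01,  1.50489308e+00, -1.85716657e-05,
        1.36072593e+00, -1.21001721e-01]), 'qd': array([-0.0017201 ,  0.00068628, -0.00035297,  0.00249134, -0.0006631 ,
       -0.00233499]), 'joint_efforts': array([ 3.50829823e-04, -4.04400480e+01, -2.37490511e+01,  7.02125905e-02,
        2.45280837e-02,  7.05740192e-06]), 'tcp_pos': array([0.17474123, 0.54782454, 0.30270486]), 'eef_rot': array([-2.53656909e+00, -1.85344179e+00, -1.36718058e-04]), 'contact_force': array([-0.16441701,  1.04661122, -0.35653059]), 'moment': array([0.00492371, 0.03585948, 0.0048252 ]), 'opening': 0.0942391750779502}
[[ 0.304  0.953  0.   ]
 [ 0.953 -0.304  0.   ]
 [ 0.     0.    -1.   ]]
```

View pics/top0.png

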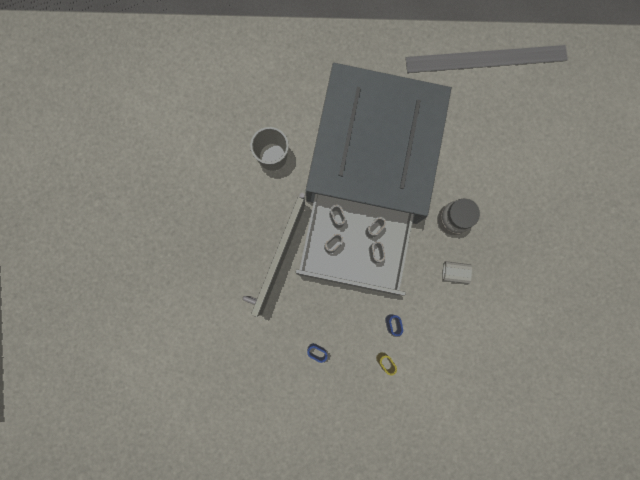

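View pics/side0.png

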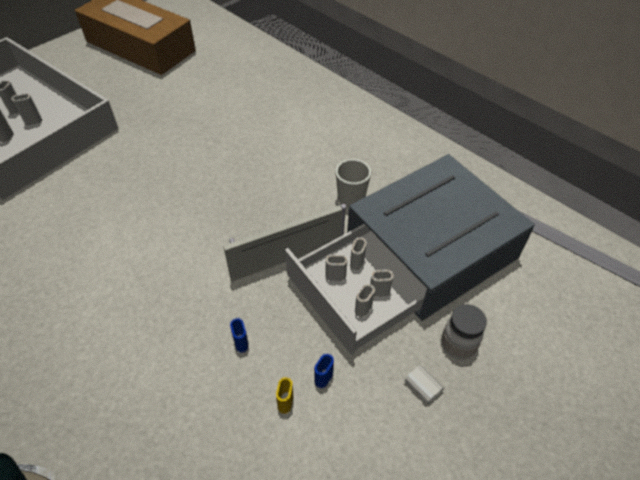

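The top view shows the cabinet roof (380,140), the tray out with four white tubes at (337,217), (335,244), (376,229), (377,253), and the tray front panel running (300,273)–(403,294). The door is open at (278,256), with its handle at (250,299).

Possible mix-ups: blue tubes (318,352) and (394,324), a yellow tube (387,364), the lying spare tube (457,272), and another white tray at the left edge of the side view (40,110). The target is the tray in the grey cabinet.

```bash
python3 - <<'E'
from h import *
W=np.load("top0.npy"); im=cv2.imread("pics/top0.png")
c=im[60:320,240:460]; cv2.imwrite("pics/crop.png",cv2.convertScaleAbs(cv2.resize(c,None,fx=2.3,fy=2.3,interpolation=3),alpha=1.4))
z=W[...,2]
roof=(z>.084)&(z<.098)&(im.max(2)<110)&(W[...,0]>.55)&(W[...,1]<.1)&(W[...,1]>-.25)
n,l,st,_=cv2.connectedComponentsWithStats(roof.astype(np.uint8)); k=1+st[1:,4].argmax()
P=W[l==k][:,:2].astype(np.float32); r=cv2.minAreaRect(P); print("roof",r,st[k],cv2.boxPoints(r))
from scipy.optimize import minimize
# trimmed rectangle
best=None
for a in np.deg2rad(np.arange(-35,10,.25)):
    x=P@[np.cos(a),np.sin(a)]; y=P@[-np.sin(a),np.cos(a)]
    e=[*np.percentile(x,[.3,99.7]),*np.percentile(y,[.3,99.7])]; A=(e[1]-e[0])*(e[3]-e[2])
    if best is None or A<best[0]: best=(A,a,e)
A,a,e=best; cx,cy=(e[0]+e[1])/2,(e[2]+e[3])/2
C=np.array([np.cos(a)*cx-np.sin(a)*cy,np.sin(a)*cx+np.cos(a)*cy]); print("cab",C,np.rad2deg(a),e[1]-e[0],e[3]-e[2])
np.save("cab.npy",[*C,a])
M=np.array([[np.cos(a),np.sin(a)],[-np.sin(a),np.cos(a)]])
for nm in("top","side"):
    W=np.load(nm+"0.npy"); L=(W[...,:2]-C)@M.T; z=W[...,2]
    f=(z>.072)&(z<.084)&(L[...,0]<-.13)&(L[...,0]>-.28)&(abs(L[...,1])<.092); q=L[f]
    f2=f&(L[...,0]<np.nanpercentile(q[:,0],50)+.01); q=L[f2]
    print(nm,"front",len(q),np.percentile(q,[2,50,98],axis=0).round(4).tolist(),"slope",np.polyfit(q[:,1],q[:,0],1))
    d=(z>.082)&(z<.094)&(L[...,0]<-.12)&(L[...,0]>-.34)&(L[...,1]>.09)&(L[...,1]<.25); q=L[d]
    v=cv2.fitLine(q.astype(np.float32),cv2.DIST_HUBER,0,.001,.001).ravel(); print("door",len(q),v,np.percentile(q,[1,99],axis=0).round(4).tolist())
E
```

```text
roof ((0.7476682066917419, -0.0877348780632019), (0.20027665793895721, 0.22113844752311707), 78.913330078125) [  306    63   145   154 16217] [[ 0.61990654 -0.16474262]
 [ 0.836918   -0.20726612]
 [ 0.87542987 -0.01072714]
 [ 0.6584184   0.03179637]]
cab [ 0.74692375 -0.08726286] -11.5 0.2184182204032703 0.198390651024467
top front 433 [[-0.2401, -0.0861], [-0.2371, -0.0019], [-0.234, 0.0827]] slope [-0.00671101 -0.23705521]
door 851 [ 0.987226   -0.15932599 -0.22159113  0.11952281] [[-0.3175, 0.1008], [-0.1231, 0.138]]
side front 612 [[-0.2416, -0.0906], [-0.2394, -0.0112], [-0.235, 0.0822]] slope [-0.00787647 -0.23890914]
door 944 [ 0.98719054 -0.15954588 -0.20628026  0.1138321 ] [[-0.3192, 0.0983], [-0.1224, 0.1362]]
```

View pics/crop.png

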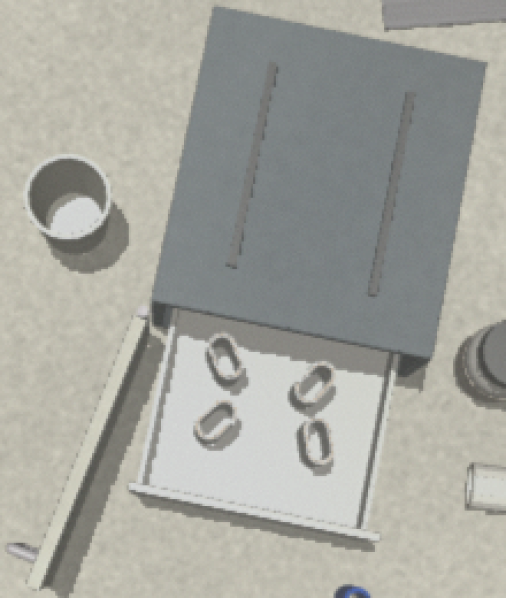

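The crop confirms the choice: the tray in the grey cabinet holds four standing tubes and is about 130 mm out. The door is about 99° open with its handle on the outside, and the way in front of the panel is free.

>>> arm_command --pt "0 -46 46 0 -1" --pt "0 -92 92 0 -2" --pt "0 -138 138 0 -3" --pt "0 -184 184 0 -4" --pt "0 -230 230 0 -5" --pt "0 -276 276 0 -6" --pt "0 -322 322 0 -6.3" --pt "0 -366 366 0 -6.3" --pt "0 -410 410 0 -6.3" --pt "0 -440 438 0 -6.3"

```text
clock: 2.05
tcp_pos: [0.4591, -0.0066, 0.303]
eef_rot: [2.431, 1.988, 0.002]
contact_force: [0.5, 0.9, 0.5]
opening: 0.0008
```

```bash
cat > to.py <<'E'
from h import *
import sys
C=np.array([.7473,-.0873]); a=np.deg2rad(-11.4); ex=np.array([np.cos(a),np.sin(a)]); ey=np.array([-ex[1],ex[0]])
s=sense(); Rm=R.from_rotvec(s["eef_rot"]).as_matrix(); p=s["tcp_pos"]
l=[(p[:2]-C)@ex,(p[:2]-C)@ey]
print("t",round(s["clock"],2),"cab mm",np.round(np.array([*l,p[2]])*1e3,1),"F",s["contact_force"].round(1),"open",round(s["opening"]*1e3),"yaw of tool y vs cab",np.round(np.rad2deg(np.arctan2(Rm[1,1],Rm[0,1])-a),2),"j",s["joints"].round(2))
for arg in sys.argv[1:]:
    x,y,z=map(float,arg.split(",")); w=np.append(C+ex*x/1e3+ey*y/1e3,z/1e3); print(arg,"->",np.round(Rm.T@(w-p)*1e3,1))
E
python3 to.py -280,0,303 -280,0,142
```

```text
t 2.05 cab mm [-298.4   22.1  303. ] F [0.5 0.9 0.5] open 1 yaw of tool y vs cab -0.04 j [-0.17  0.1   1.73  0.    1.31 -1.54]
-280,0,303 -> [-22.1  18.5   0. ]
-280,0,142 -> [-22.2  18.3 161. ]
```

>>> arm_command --pt "0 -15 8 20 0" --pt "0 -22 12 45 0" --pt "0 -22 14 75 0" --pt "0 -22 15 105 0" --pt "0 -22 16 130 0" --pt "0 -22 17 150 0" --pt "0 -22 18 158 0" --pt "0 -22 18 161 0" --pt "0 -22 18 161 0" --pt "0 -22 18 161 0"

```text
clock: 3.3
tcp_pos: [0.472, -0.0297, 0.1423]
eef_rot: [2.43, 1.989, 0.002]
contact_force: [-0.1, 0.4, -0.2]
opening: 0.0008
```

```bash
python3 to.py -280,0,142; python3 - <<'E'
from h import *
im,d=capture("side"); cv2.imwrite("pics/s1.png",im[150:450,200:520].repeat(2,0).repeat(2,1))
E
```

```text
t 3.3 cab mm [-281.2    2.1  142.3] F [-0.1  0.4 -0.2] open 1 yaw of tool y vs cab 0.01 j [-0.21  0.28  1.96  0.    0.91 -1.58]
-280,0,142 -> [-2.1  1.2  0.3]
```

View pics/s1.png

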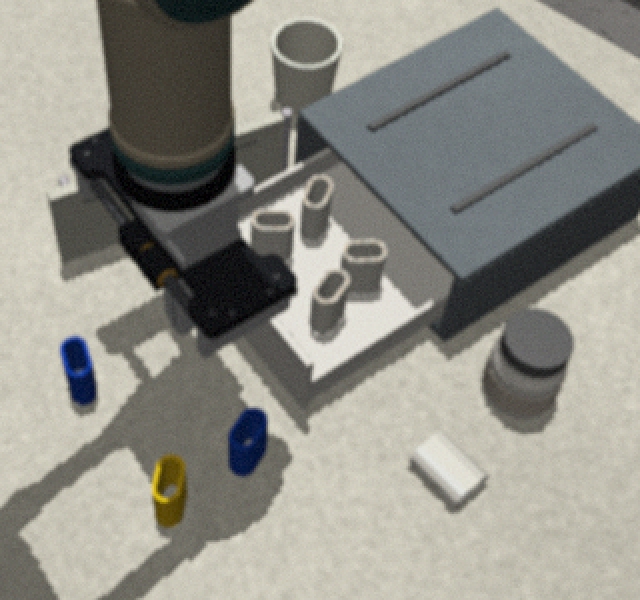

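The fingertips stand in front of the panel, at about (180,310) in the crop, and all four tubes are upright. I'll push slowly now.

>>> arm_command --pt "0 0 6 0 0" --pt "0 0 13 0 0" --pt "0 0 18 0 0" --pt "0 0 22 0 0" --pt "0 0 25 0 0" --pt "0 0 28 0 0" --pt "0 0 31 0 0" --pt "0 0 34 0 0" --pt "0 0 37 0 0" --pt "0 0 41 0 0"

```text
clock: 4.6
tcp_pos: [0.5116, -0.0376, 0.1416]
eef_rot: [-2.43, -1.989, 0.001]
contact_force: [-1.3, 0.4, -0.0]
opening: 0.0006
```

```bash
python3 to.py -118,0,142
```

```text
t 4.6 cab mm [-240.9    2.1  141.6] F [-1.3  0.4 -0. ] open 1 yaw of tool y vs cab 0.01 j [-0.21  0.33  1.87  0.    0.94 -1.58]
-118,0,142 -> [ -2.1 122.9  -0.5]
```

>>> arm_command --pt "0 0 5 0 0" --pt "0 0 11 0 0" --pt "0 0 17 0 0" --pt "0 0 23 0 0" --pt "0 0 29 0 0" --pt "0 0 35 0 0" --pt "0 0 41 0 0" --pt "0 0 47 0 0" --pt "0 0 53 0 0" --pt "0 0 58 0 0"

```text
clock: 5.85
tcp_pos: [0.5691, -0.0492, 0.1416]
eef_rot: [2.431, 1.99, 0.0]
contact_force: [-2.1, 1.6, -0.2]
opening: 0.0006
```

>>> arm_command --pt "0 0 6 0 0" --pt "0 0 12 0 0" --pt "0 0 18 0 0" --pt "0 0 24 0 0" --pt "0 0 30 0 0" --pt "0 0 35 0 0" --pt "0 0 40 0 0" --pt "0 0 44 0 0" --pt "0 0 47 0 0" --pt "0 0 50 0 0"

```text
clock: 7.1
tcp_pos: [0.6178, -0.0591, 0.1417]
eef_rot: [-2.431, -1.99, -0.0]
contact_force: [-1.9, 1.5, 0.0]
opening: 0.0006
```

```bash
python3 to.py -118,0,142; python3 - <<'E'
from h import *
im,d=capture("side"); cv2.imwrite("pics/s2.png",im[150:400,240:560].repeat(2,0).repeat(2,1))
E
```

```text
t 7.1 cab mm [-132.5    2.1  141.7] F [-1.9  1.5  0. ] open 1 yaw of tool y vs cab 0.01 j [-0.21  0.47  1.63  0.    1.04 -1.58]
-118,0,142 -> [-2.1 14.5 -0.3]
```

View pics/s2.png

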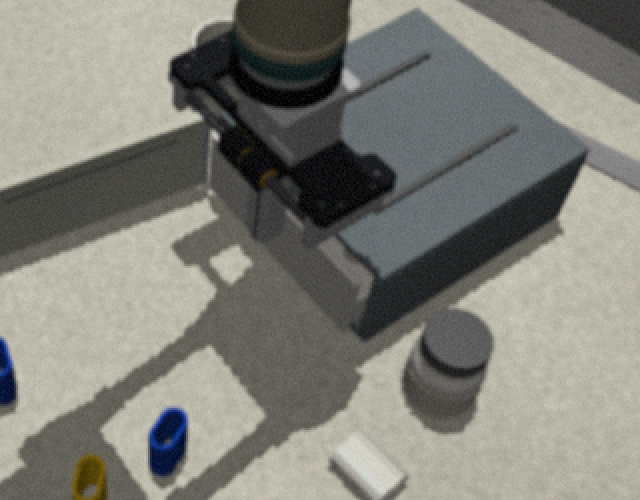

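The tray is nearly in, with the panel edge at about (350,280) in the crop. The last part goes at about 2 mm per row until the stop is felt.

>>> arm_command --pt "0 0 2 0 0" --pt "0 0 4 0 0" --pt "0 0 6 0 0" --pt "0 0 7 0 0" --pt "0 0 8 0 0" --pt "0 0 9 0 0" --pt "0 0 10 0 0" --pt "0 0 11 0 0" --pt "0 0 12 0 0" --pt "0 0 12 0 0"

```text
clock: 8.4
tcp_pos: [0.6297, -0.0615, 0.1417]
eef_rot: [2.431, 1.99, 0.001]
contact_force: [-0.2, 0.5, 0.4]
opening: 0.0004
```

```bash
python3 to.py -118,0,142
```

```text
t 8.4 cab mm [-120.4    2.   141.7] F [-0.2  0.5  0.4] open 0 yaw of tool y vs cab 0.01 j [-0.21  0.48  1.6  -0.    1.06 -1.58]
-118,0,142 -> [-2.   2.4 -0.3]
```

>>> arm_command --pt "0 0 0.5 0 0" --pt "0 0 1 0 0" --pt "0 0 1.5 0 0" --pt "0 0 2 0 0" --pt "0 0 2.5 0 0" --pt "0 0 3 0 0" --pt "0 0 3.5 0 0" --pt "0 0 4 0 0" --pt "0 0 4.5 0 0" --pt "0 0 5 0 0"

```text
clock: 9.65
tcp_pos: [0.6317, -0.0618, 0.1417]
eef_rot: [-2.427, -1.987, 0.007]
contact_force: [-9.6, 1.5, 8.1]
opening: 0.0006
```

```bash
python3 to.py -118,0,142
```

```text
t 9.65 cab mm [-118.4    2.1  141.7] F [-9.6  1.5  8.1] open 1 yaw of tool y vs cab 0.02 j [-0.21  0.49  1.59 -0.    1.07 -1.58]
-118,0,142 -> [-2.1  0.3 -0.3]
```

The stop is felt: the finger stopped at -118.4 mm with about 10 N, so the panel lies at -110 mm. Next I back off, lift, go over to the door's outer side and come down there.

>>> arm_command --pt "0 0 -10 0 0" --pt "0 0 -30 0 0" --pt "0 0 -50 -20 0" --pt "0 0 -60 -60 0" --pt "0 20 -70 -90 0" --pt "0 60 -90 -95 0" --pt "0 110 -110 -95 0" --pt "0 150 -123 -95 0" --pt "0 166 -123 -95 0" --pt "0 166 -123 -95 0"

```text
clock: 10.9
tcp_pos: [0.5474, 0.1251, 0.2367]
eef_rot: [2.428, 1.991, 0.002]
contact_force: [-0.0, 0.0, 0.6]
opening: 0.0004
```

```bash
python3 to.py -239,168,142; python3 - <<'E'
from h import *
im,d=capture("side"); cv2.imwrite("pics/s3.png",im[100:400,200:560].repeat(2,0).repeat(2,1))
W=cloud("side",d);C=np.array([.7473,-.0873]); a=np.deg2rad(-11.4); M=np.array([[np.cos(a),np.sin(a)],[-np.sin(a),np.cos(a)]])
L=(W[...,:2]-C)@M.T; z=W[...,2]
f=(z>.02)&(z<.07)&(L[...,0]<-.09)&(L[...,0]>-.13)&(abs(L[...,1])<.06)
print("front x",f.sum(),np.percentile(L[f][:,0],[5,50,95]))
f=(z>.07)&(z<.088)&(L[...,0]<-.13)&(L[...,0]>-.35)&(L[...,1]>.09)&(L[...,1]<.25); print(np.percentile(L[f],[1,99],axis=0),np.polyfit(L[f][:,0],L[f][:,1],1))
E
```

```text
t 10.9 cab mm [-237.9  168.7  236.7] F [-0.   0.   0.6] open 0 yaw of tool y vs cab 0.11 j [ 0.1   0.3   1.64 -0.    1.2  -1.27]
-239,168,142 -> [-0.7 -1.2 94.7]
front x 1016 [-0.11157972 -0.11038996 -0.10932444]
[[-0.31969029  0.09918617]
 [-0.13214009  0.15466157]] [-0.1756522   0.07620459]
```

View pics/s3.png

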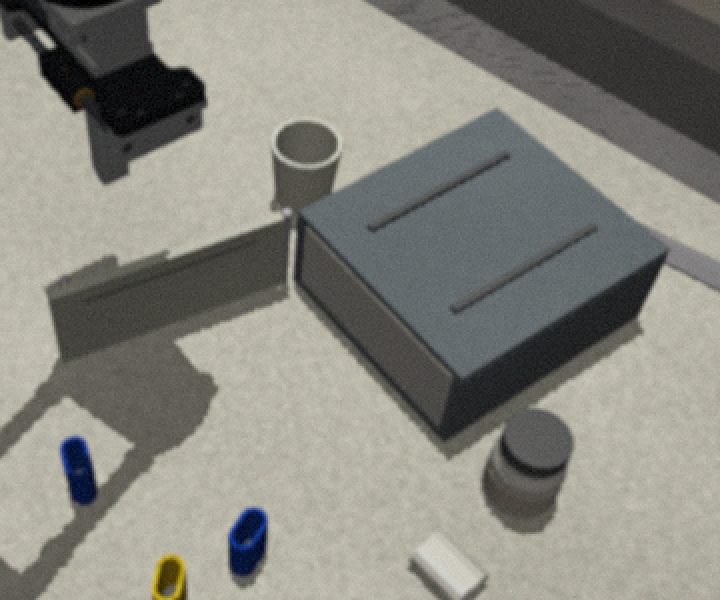

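The tray front lies flush (depth gives x = -110 mm), and the gripper is above the door's outer side, at about (110,170) in the crop. I'll go down and work out the door arc.

>>> arm_command --pt "0 0 0 15 0" --pt "0 0 0 35 0" --pt "0 0 0 55 0" --pt "0 0 0 75 0" --pt "0 0 0 88 0" --pt "0 0 0 95 0" --pt "0 0 0 95 0" --pt "0 0 -2 95 0" --pt "0 -5 -2 95 0" --pt "0 -10 -2 95 0"

```text
clock: 12.2
tcp_pos: [0.5427, 0.115, 0.1421]
eef_rot: [2.43, 1.99, 0.001]
contact_force: [-0.3, -0.3, 0.4]
opening: 0.0004
```

```bash
python3 to.py; python3 - <<'E'
import numpy as np
for f in np.linspace(100,0,41):
    r=np.deg2rad(f); d=np.array([-np.sin(r),-np.cos(r)]); n=np.array([-np.cos(r),np.sin(r)])
    p=np.array([-118,104])+130*d+(5+12.5*abs(n[1])+8.4*abs(n[0]))*n
    print(f,p[::-1].round(1),end="; ")
E
```

```text
t 12.2 cab mm [-240.6  157.9  142.1] F [-0.3 -0.3  0.4] open 0 yaw of tool y vs cab 0.02 j [ 0.08  0.38  1.78 -0.    0.98 -1.29]
100.0 [ 145.1 -242.8]; 97.5 [ 139.3 -244.5]; 95.0 [ 133.4 -245.9]; 92.5 [ 127.5 -247.1]; 90.0 [ 121.5 -248. ]; 87.5 [ 116.2 -248.7]; 85.0 [ 110.8 -249.1]; 82.5 [ 105.4 -249.3]; 80.0 [  99.9 -249.3]; 77.5 [  94.4 -249. ]; 75.0 [  88.9 -248.6]; 72.5 [  83.5 -247.8]; 70.0 [  78.  -246.9]; 67.5 [  72.5 -245.7]; 65.0 [  67.1 -244.2]; 62.5 [  61.7 -242.5]; 60.0 [  56.3 -240.6]; 57.5 [  51.1 -238.4]; 55.0 [  45.9 -236. ]; 52.5 [  40.8 -233.3]; 50.0 [  35.7 -230.4]; 47.5 [  30.8 -227.3]; 45.0 [  26.1 -223.9]; 42.5 [  21.4 -220.3]; 40.0 [  16.9 -216.5]; 37.5 [  12.6 -212.4]; 35.0 [   8.4 -208.2]; 32.5 [   4.5 -203.7]; 30.0 [   0.7 -199. ]; 27.5 [  -2.9 -194.2]; 25.0 [  -6.3 -189.2]; 22.5 [  -9.4 -184. ]; 20.0 [ -12.3 -178.6]; 17.5 [ -14.9 -173.1]; 15.0 [ -17.3 -167.4]; 12.5 [ -19.5 -161.7]; 10.0 [ -21.3 -155.8]; 7.5 [ -22.9 -149.8]; 5.0 [ -24.2 -143.7]; 2.5 [ -25.3 -137.6]; 0.0 [ -26.  -131.4];
```

>>> arm_command --pt "0 -5 -1 0 0" --pt "0 -10 -2 0 0" --pt "0 -14 -3 0 0" --pt "0 -18 -4 0 0" --pt "0 -23 -5 0 0" --pt "0 -28 -6 0 0" --pt "0 -33 -7 0 0" --pt "0 -38 -8 0 0" --pt "0 -43 -8 0 0" --pt "0 -48 -8.5 0 0"

```text
clock: 13.45
tcp_pos: [0.5249, 0.0696, 0.1417]
eef_rot: [2.431, 1.99, 0.001]
contact_force: [0.8, -0.1, -0.1]
opening: 0.0009
```

>>> arm_command --pt "0 -5.5 0 0 0" --pt "0 -11 0 0 0" --pt "0 -16.5 0 0 0" --pt "0 -22 0.5 0 0" --pt "0 -27.5 1.3 0 0" --pt "0 -33 2.2 0 0" --pt "0 -38.5 3.4 0 0" --pt "0 -44 5 0 0" --pt "0 -49 6.6 0 0" --pt "0 -54.5 8.5 0 0"

```text
clock: 14.7
tcp_pos: [0.5224, 0.0144, 0.1416]
eef_rot: [-2.431, -1.99, -0.0]
contact_force: [-0.0, 0.8, 0.8]
opening: 0.0003
```

```bash
python3 to.py; python3 - <<'E'
from h import *
im,d=capture("side"); cv2.imwrite("pics/s4.png",im[100:400,200:560].repeat(2,0).repeat(2,1))
E
```

```text
t 14.7 cab mm [-240.6   55.3  141.6] F [-0.   0.8  0.8] open 0 yaw of tool y vs cab 0.01 j [-0.11  0.34  1.85  0.    0.95 -1.48]
```

View pics/s4.png

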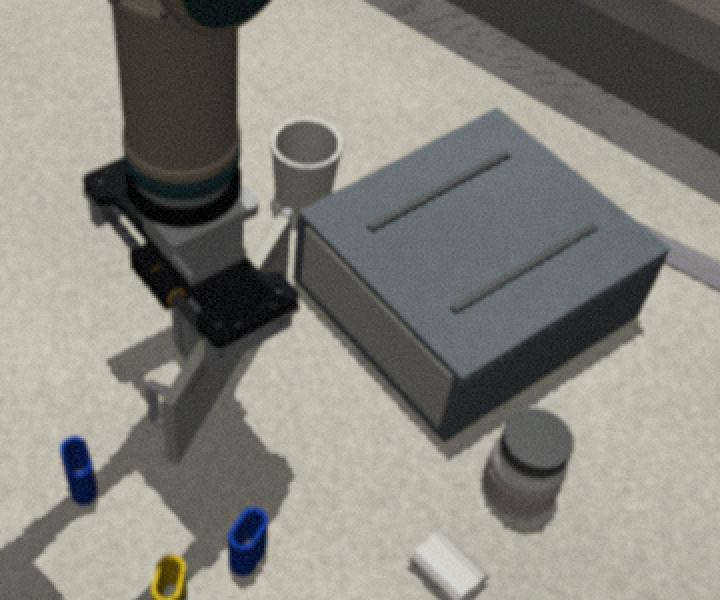

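The door follows the finger and is at about 60°, with its free edge at (175,455) in the crop. The blue tubes are well clear.

>>> arm_command --pt "0 -5 2.2 0 0" --pt "0 -10 4.6 0 0" --pt "0 -15 7.3 0 0" --pt "0 -20 10.2 0 0" --pt "0 -25 13.3 0 0" --pt "0 -30 16.7 0 0" --pt "0 -34.5 20.3 0 0" --pt "0 -39 24 0 0" --pt "0 -43.5 28 0 0" --pt "0 -47.5 32.5 0 0"

```text
clock: 16.0
tcp_pos: [0.545, -0.0386, 0.1416]
eef_rot: [-2.431, -1.99, 0.0]
contact_force: [0.5, 1.2, 0.5]
opening: 0.0003
```

>>> arm_command --pt "0 -4 4.5 0 0" --pt "0 -7.7 9.2 0 0" --pt "0 -11.3 14 0 0" --pt "0 -14.7 19 0 0" --pt "0 -17.8 24.2 0 0" --pt "0 -20.7 29.6 0 0" --pt "0 -23.3 35.1 0 0" --pt "0 -25.7 40.8 0 0" --pt "0 -27.9 46.5 0 0" --pt "0 -29.7 52 0 0"

```text
clock: 17.25
tcp_pos: [0.5903, -0.0778, 0.1416]
eef_rot: [-2.431, -1.99, -0.0]
contact_force: [0.2, 0.5, 0.3]
opening: 0.0006
```

```bash
python3 to.py -131.4,-26,142
```

```text
t 17.25 cab mm [-155.8  -21.7  141.6] F [0.2 0.5 0.3] open 1 yaw of tool y vs cab 0.01 j [-0.25  0.43  1.69  0.    1.02 -1.62]
-131.4,-26,142 -> [-4.3 24.4 -0.4]
```

>>> arm_command --pt "0 -1.5 5 0 0" --pt "0 -2.5 10 0 0" --pt "0 -3.5 14 0 0" --pt "0 -4 17 0 0" --pt "0 -4 19 0 0" --pt "0 -4 21 0 0" --pt "0 -4 22 0 0" --pt "0 -4 23 0 0" --pt "0 -4 24 0 0" --pt "0 -4 25 0 0"

```text
clock: 18.5
tcp_pos: [0.6133, -0.0864, 0.1417]
eef_rot: [-2.43, -1.99, 0.001]
contact_force: [-2.5, -0.5, 2.2]
opening: 0.0004
```

```bash
python3 to.py
```

```text
t 18.5 cab mm [-131.6  -25.6  141.7] F [-2.5 -0.5  2.2] open 0 yaw of tool y vs cab 0.02 j [-0.25  0.47  1.63 -0.    1.04 -1.62]
```

>>> arm_command --pt "0 0 0.5 0 0" --pt "0 0 1 0 0" --pt "0 0 1.5 0 0" --pt "0 0 2 0 0" --pt "0 0 2.5 0 0" --pt "0 0 3 0 0" --pt "0 0 3 0 0" --pt "0 0 3 0 0" --pt "0 0 3 0 0" --pt "0 0 3 0 0"

```text
clock: 19.75
tcp_pos: [0.6137, -0.0865, 0.1417]
eef_rot: [-2.427, -1.987, 0.007]
contact_force: [-8.5, -0.5, 6.5]
opening: 0.0006
```

```bash
python3 to.py
```

```text
t 19.75 cab mm [-131.1  -25.6  141.7] F [-8.5 -0.5  6.5] open 1 yaw of tool y vs cab 0.03 j [-0.25  0.47  1.63 -0.    1.05 -1.62]
```

The door is firmly against its stop (8.5 N, no further travel). I'll back off straight, lift and look.

>>> arm_command --pt "0 0 -3 0 0" --pt "0 0 -8 0 0" --pt "0 0 -20 0 0" --pt "0 0 -40 0 0" --pt "0 0 -65 -20 0" --pt "0 0 -90 -60 0" --pt "0 30 -120 -110 0" --pt "0 80 -150 -150 0" --pt "0 140 -180 -170 0" --pt "0 200 -200 -180 0"

```text
clock: 21.0
tcp_pos: [0.4622, 0.1312, 0.3196]
eef_rot: [2.431, 1.987, 0.005]
contact_force: [0.9, 0.1, 0.1]
opening: 0.0006
```

```bash
python3 - <<'E'
from h import *
C=np.array([.7473,-.0873]); a=np.deg2rad(-11.4); M=np.array([[np.cos(a),np.sin(a)],[-np.sin(a),np.cos(a)]])
I=[]
for nm in("top","side"):
    im,d=capture(nm); I.append(im[60:400,180:560]); W=cloud(nm,d); L=(W[...,:2]-C)@M.T; z=W[...,2]
    f=(z>.03)&(z<.092)&(L[...,0]<-.112)&(L[...,0]>-.135)&(L[...,1]>-.07)&(L[...,1]<.09)
    q=L[f]; print(nm,f.sum(),np.percentile(q[:,0],[2,50,98]).round(4),"slope",np.polyfit(q[:,1],q[:,0],1).round(4))
    for k in("jar","cup","spare_sample"):
        for r in masks_of(k,nm)[:1]: print(k,round(r["p"],2),np.round(r["box"]),np.nanmedian(W[r["region"]],0).round(3))
cv2.imwrite("pics/end.png",np.hstack(I))
E
python3 to.py
```

```text
top 1207 [-0.1233 -0.1221 -0.1131] slope [-0.0055 -0.1201]
jar 0.95 [460. 218.  39.  41.] [ 0.625 -0.22   0.074]
cup 0.62 [270. 150.  38.  46.] [0.748 0.094 0.036]
spare_sample 0.9 [455. 275.  30.  22.] [ 0.533 -0.231  0.019]
side 2100 [-0.1248 -0.1233 -0.1146] slope [-0.0043 -0.1223]
jar 0.87 [467. 335.  43.  57.] [ 0.612 -0.234  0.065]
cup 0.64 [354. 183.  37.  50.] [0.734 0.091 0.051]
spare_sample 0.93 [426. 385.  40.  41.] [ 0.529 -0.235  0.02 ]
t 21.4 cab mm [-321.2  155.4  317.3] F [ 0.4 -0.  -0.1] open 1 yaw of tool y vs cab -0.11 j [ 0.13  0.12  1.67 -0.    1.35 -1.24]
```

View pics/end.png

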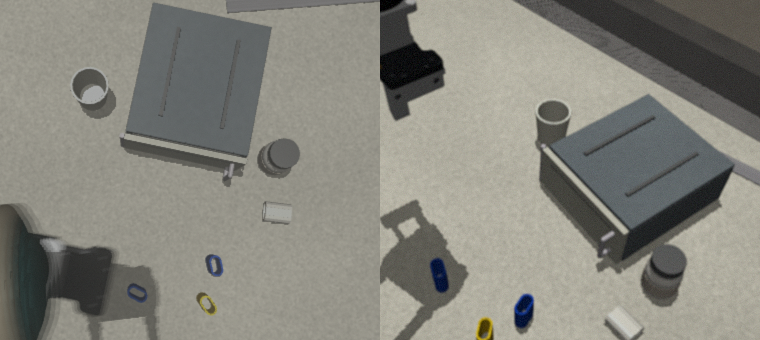

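The door lies flat across the cabinet's front (outer face at -123 mm, handle at (230,172)). The jar, cup and spare tube have not moved, and the arm is clear.

```bash
python3 -c "
from bench import *
print(job_done())"
```

```text
the job is handed in; nothing more can be done
None
```

I pushed the tray home with closed fingertips at about 50 mm/s, slowing at the end. Then I swung the door shut by its outer face, backed the arm clear and handed the job in at about 21 s.

- **Tray:** it met its stop at about 10 N. The depth image then put its front panel at x = -110 mm, flush with the cabinet.
- **Door:** it pressed up against the cabinet at 8.5 N with no further travel. Its outer face is at about -123 mm across the front, with a fitted slope of about 0.005 rad.
- **Bystanders:** the jar, cup and spare tube were still where they started, within about 2 mm. The coloured tubes were not touched.
- **Not confirmed:** the four samples are hidden behind the closed door. I last saw all of them standing just before the push began, so I can't say for sure they still are. No knock showed in the force readings, which stayed near 2 N until the stop.

No check failed or disagreed.

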